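# Plate into the tacking jig, tweezer points squeezed to the marked gap

### The job

Get the marked steel plate ready for tacking: push it square into the corner of the jig's two fences, flush against both. Then squeeze the jig's sprung tweezers between the fingers, on their two grip pads, until the left point stands over the left line on the plate and the right point over the right line, never letting the points meet, and finish while still holding them steady there. Leave the other things on the bench alone.

Things in the scene. Friction and masses are not known exactly. Their poses are not given: they have to be found in the camera images.
- jig: the tacking jig, fixed to the bench (place and yaw differ each time): green base plate 8 mm thick with two low fences, a heel block and sprung tweezers. Origin on the bench, under the middle between the tweezer points; +x runs along the tweezers from points to heel, +y left, +z up. Base: x -160 to +205, y -100 to +95 mm. Heel block 44 x 36 mm, 72 mm high, at x +178 mm
- fence_corner (a point): inner corner of the two aluminium fences on top of the base plate, at jig (20, 35, 8) mm; axes as the jig. The fences stand 14 mm above the base (top at z 22 mm): the far fence has its face at jig x = +20 mm (y -35 to +60 mm), the side fence its face at y = +35 mm (x -75 to +35 mm)
- plate_center (a point): centre of the loose steel plate, 110 (x) x 70 (y) x 8 mm thick, about 0.5 kg, lying flat on the jig's base short of the corner and askew; 4 mm above its underside. Its +x end bears the two black lines and goes to the far fence, its +y edge goes to the side fence. Once home its centre is at jig (-35, 0, 12) mm with its axes along the jig's
- plate_corner (a point): the plate's lower (+x, +y) corner, at plate (55, 35, -4) mm from its centre; it meets fence_corner when the plate is home
- line_left (a point): a point on the left black line on the plate's top: the line is 2 mm wide, 45 mm long, runs along the plate's x at y = +12 mm, and this point is at plate x = +35 mm (under the tweezer points when home); axes as the plate
- line_right (a point): the same on the right line, at plate y = -12 mm; the two lines are 24 mm apart
- squeeze_point (a point): the point midway between the two grip pads, at jig (50, 0, 58) mm; axes as the jig. The pads are black rubber blocks, 34 mm along x, 26 mm high (z 45 to 71 mm), on the outside of the tweezer legs; they are squeezed together along the jig's y. Over their outer faces they measure 54 mm with the tweezers open, 35 mm at the marked gap
- tip_left (a point): lower end of the left (+y) tweezer point, 4 mm above the top of the plate (z 20 mm); a downturned steel toe 8 mm thick that ends in a point, at the end of a 160 mm leg. At rest the points are 52 mm apart; at the marked gap 24 mm
- tip_right (a point): the same of the right (-y) tweezer point
- leg_left (a joint): angle of the left leg about its hinge at jig (160, +6) mm: 0 = open, growing as it is squeezed in; its point is 6 mm + 160 mm * sin(0.1253 - value) left of the jig's centre line: over its line at 0.088; stop at 0.150. The legs move independently, sprung outward: about 4 N at the pad to start, 7 N at the marked gap
- leg_right (a joint): the same for the right leg, hinge at jig (160, -6) mm
- marker_pen: bystander, leave alone: red and black marker pen, 100 x 14 mm, lying on the jig's base behind the side fence; origin at its underside
- big_nut: bystander, leave alone: steel nut, 26 mm across, 11 mm high, on the jig's base to the right of the tweezers; origin at its underside
- angle_offcut: bystander, leave alone: offcut of rusty angle iron 120 x 40 x 40 mm, beside the jig (+y); origin at its underside
- wire_brush: bystander, leave alone: wire brush 190 x 26 x 32 mm, beside the jig (-y); origin at its underside
- hammer: bystander, leave alone: hammer lying on the bench at the right; origin at its underside
- paint_can: bystander, leave alone: metal can, 90 mm across, 110 mm high; origin at its underside
- setting_square: bystander, leave alone: dark steel triangular setting square, 110 x 100 x 16 mm; origin at its underside
- round_stub: bystander, leave alone: steel round stub, 40 mm across, 60 mm high; origin at its underside
Mind the look-alikes: they are no part of the job. There is more than one size of the part that bears plate_center; the job needs the middle-sized.

How it is judged:
By the outcome, as a careful person would: the job done as asked, in the order asked, and still so for the second after the job is handed in, while the arm keeps its last pose, push and grip.
It also fails if it takes over 72 s, if anything falls off the work surface, if the arm or the gripper's body presses on something with over 40 N, if the wrist force passes 120 N, or if a joint passes its speed limit or range.

### The arm

A 7-joint arm with a two-finger parallel gripper is mounted at the origin on the work surface. World frame = base frame: x ahead of the robot, y to its left, z up, the work surface at z = 0. Lengths are in m, angles in rad, forces in N, time in s.
With the tool pointing down it reaches from about 0.35 to 0.775 m from the base axis. Payload 3.1 kg.
Tool frame: the origin (TCP) lies at the centre of the arm's flange, where the gripper is bolted on; the fingertips stand 173 mm ahead of it and the grasp point (between the pads) lies 155 mm ahead of it; x points along the fingers, z is the direction in which the jaws open and shut, and the axes are right-handed (so a half turn about x gives the same grasp; the last joint's range is limited). The gripper opens to 85 mm and grips with 20 to 120 N. Pads are 22 mm wide; open, the fingers measure 114 mm over their backs; the gripper's body (76 mm by 85 mm) begins 54 mm behind the grasp point. The pads swing forward as they close: fully open they stand 13 mm farther back than shut.
Start: joints at [1.157, 0.311, 0.014, 1.512, -0.004, 1.319, -0.027], TCP at [0.2, -0.512, 0.405] pointing down, gripper open.
Joint ranges: [-2.7, 2.7], [-0.3, 1.91], [-1.27, 1.3], [0.12, 2.57], [-1.44, 4.58], [0.2, 2.03], [-3.05, 3.05]. Speed limits (rad/s): [2.79, 2.79, 3.14, 3.14, 3.14, 3.14, 3.14].

### API

Orientations are given as a unit quaternion [w, x, y, z].
In Python, from rig import env gives the robot as it stands. Calls block until the motion is done:
- env.move_pose(position, orientation): joint-space move of the TCP to a pose.
- env.movel(position, speed=0.15, frame=None, threshold=None): straight line of the TCP; frame=None keeps the orientation; speed is the mean speed in m/s. With threshold (N) it stops when the force on the tool has changed by that much, and returns True; else False.
- env.move_j(angles): joint-space move.
- env.release() and env.grasp(force=None): open the fingers fully, or close them until they stop; force is the grip in N (None keeps the last).
- env.wait(seconds).
- env.ik(position, orientation): joint angles nearest the present ones, or None.
- env.get_state(): the state.
- env.grab_frame(name): name is "scene" or "top"; returns a dict with "color" (420x560x3 uint8, red, green, blue), "vertical_fov" (degrees; the focal length in pixels is half the picture's height over the tangent of half this angle, whatever the lens; pixels are square), "cx", "cy" (the principal point, pixels), "eye" and "orientation" of the camera in the world. Camera axes: x right, y down, z forward; pixel columns grow to the right and rows downward; lengths in m; the calibration is good to about 2 mm. A picture is of the moment at which its call begins. There is no depth.
A pose or a line that the arm cannot do raises env.MotionError and nothing moves.
- env.sign_off(): hands the job in, once; it reports no verdict.
The state is a dict: "clock": time; "joint_positions": joint angles; "qd": joint speeds; "tau": joint torques, N m; "eef_pos": TCP position; "ee_rot": TCP orientation; "force": force on the tool from outside, world axes, zero at the start; "wrist_torque": the same for the moment, N m; "width": opening from 0.0 (shut) to 1.0 (fully open).
Only numpy, scipy, OpenCV 4.12 (cv2) and the standard library are available. Lean on these libraries where they do the work, as an engineer would, in place of code of your own. Each camera call takes 0.05 s, during which the arm holds its last target.

## Working session

There is one attempt and no reset: what is moved stays moved. The work goes in short steps, each a Python script; the robot and the scene stay as the last script left them, time stands still between calls to the robot, and variables do not carry over. Pictures are saved under pics/ and viewed, and the job is handed in when it is done.

```bash
ls; mkdir -p pics
python3 - <<'E'
from rig import env
import cv2,pickle
d={}
for n in("scene","top"):
    f=env.grab_frame(n); d[n]=f
    cv2.imwrite(f"pics/{n}0.png",f["color"][:,:,::-1])
    print(n,{k:v for k,v in f.items() if k!="color"})
pickle.dump(d,open("f0.pkl","wb"))
s=env.get_state();print(s)
E
```

```text
pics
scene {'vertical_fov': 46.15533566092052, 'cx': 275.12063905415374, 'cy': 206.9648191419715, 'eye': array([ 1.11953246, -0.30890426,  1.11824536]), 'orientation': array([-0.21983756,  0.83425609,  0.48841023, -0.1309338 ])}
top {'vertical_fov': 56.02198625343762, 'cx': 280.95999633067885, 'cy': 207.60880446415226, 'eye': array([ 0.45963446, -0.0174142 ,  1.2198832 ]), 'orientation': array([ 0.04374135, -0.69780246,  0.71448144, -0.02597489])}
{'clock': 0.1, 'joint_positions': array([ 1.15729639,  0.31167642,  0.01399525,  1.51287968, -0.00441033,
        1.31921247, -0.02721994]), 'qd': array([-0.00090199, -0.00271628, -0.00058664, -0.00352072,  0.00071309,
        0.00081267,  0.00020672]), 'tau': array([ 7.11809171e-04, -3.80855405e+01,  1.46410880e-01, -2.31241143e+01,
        1.22397562e-02,  8.11211765e-03, -1.50563329e-05]), 'eef_pos': array([ 0.19973808, -0.51215046,  0.40371932]), 'ee_rot': array([ 0.58316887,  0.39935822,  0.58445255, -0.39855024]), 'force': array([ 0.48392705, -0.30854117, -0.88265564]), 'wrist_torque': array([-0.04196408, -0.00029345,  0.0180838 ]), 'width': 0.999162336173182}
```

View pics/scene0.png

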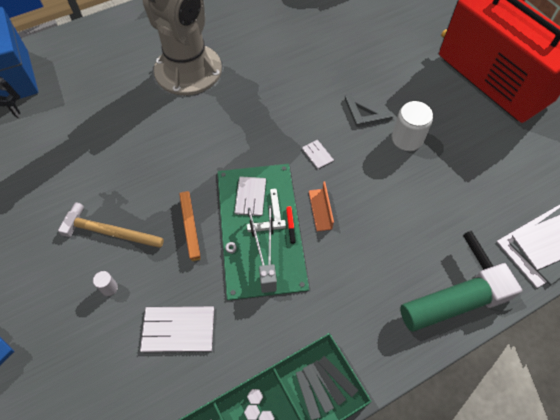

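View pics/top0.png

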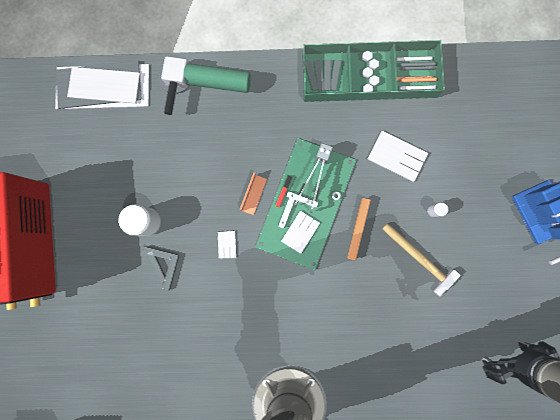

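Both views show the green jig. In the top view it is near (307,205), with the heel at (324,152) and the plate at (301,232). The big and small plates lie off the jig, so the job plate is the one on it. I'll enlarge this area and measure.

```bash
cat > h.py <<'E'
import numpy as np,cv2,pickle
from scipy.spatial.transform import Rotation as R
def cam(f):
    H=f["color"].shape[0]; fl=H/2/np.tan(np.radians(f["vertical_fov"])/2)
    q=f["orientation"]; M=R.from_quat([q[1],q[2],q[3],q[0]]).as_matrix()
    return fl,M,np.array(f["eye"]),f["cx"],f["cy"]
def ray(f,px,z):
    fl,M,e,cx,cy=cam(f); px=np.atleast_2d(px).astype(float)
    d=np.c_[(px[:,0]-cx)/fl,(px[:,1]-cy)/fl,np.ones(len(px))]@M.T
    t=(z-e[2])/d[:,2]; return e+d*t[:,None]
def proj(f,P):
    fl,M,e,cx,cy=cam(f); p=(np.atleast_2d(P)-e)@M
    return np.c_[p[:,0]/p[:,2]*fl+cx,p[:,1]/p[:,2]*fl+cy]
def crop(f,x0,y0,w,h,s,name):
    cv2.imwrite(name,cv2.resize(f["color"][y0:y0+h,x0:x0+w,::-1],None,fx=s,fy=s,interpolation=cv2.INTER_CUBIC))
def hsv(f): return cv2.cvtColor(f["color"],cv2.COLOR_RGB2HSV)
E
python3 - <<'E'
from h import *
d=pickle.load(open("f0.pkl","rb"))
crop(d["top"],250,130,115,145,4,"pics/tc.png")
crop(d["scene"],210,155,110,150,4,"pics/sc.png")
for n,roi in(("top",(250,130,365,275)),("scene",(210,155,315,305))):
    f=d[n];h=hsv(f)
    m=((h[:,:,0]>60)&(h[:,:,0]<90)&(h[:,:,1]>110)).astype(np.uint8)
    k=np.zeros_like(m);k[roi[1]:roi[3],roi[0]:roi[2]]=1;m*=k
    m=cv2.morphologyEx(m,cv2.MORPH_OPEN,np.ones((2,2)))
    pts=cv2.findNonZero(m)
    hull=cv2.convexHull(pts); ap=cv2.approxPolyDP(hull,5,True)[:,0]
    r=cv2.minAreaRect(pts)
    print(n,ap.tolist(),r)
    print(np.round(ray(f,ap,0.008),4))
    w=ray(f,hull[:,0],0.008)[:,:2].astype(np.float32)
    print("rect world",cv2.minAreaRect(w*1000))
E
```

```text
Traceback (most recent call last):
cv2.error: OpenCV(4.12.0) /io/opencv/modules/imgproc/src/convhull.cpp:143: error: (-215:Assertion failed) total >= 0 && (depth == CV_32F || depth == CV_32S) in function 'convexHull'
```

View pics/tc.png

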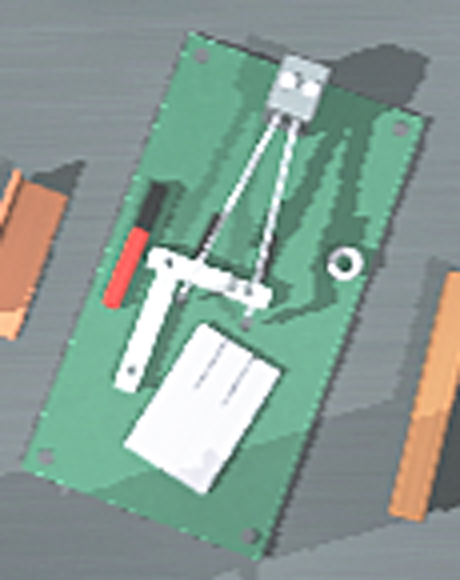

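View pics/sc.png

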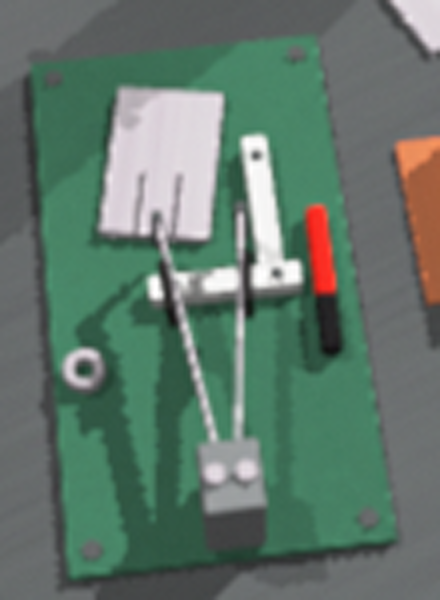

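The plate lies askew, short of the fences on the near-robot side, with its lines pointing to the far fence. The heel is away from the robot, the pen is behind the side fence and the nut is on the right.

```bash
cat > meas.py <<'E'
from h import *
def biggest(m):
    n,l,st,_=cv2.connectedComponentsWithStats(m.astype(np.uint8),connectivity=4)
    return (l==1+np.argmax(st[1:,4])).astype(np.uint8)
def roi(m,r):
    k=np.zeros(m.shape,np.uint8);k[r[1]:r[3],r[0]:r[2]]=1;return m.astype(np.uint8)*k
def jigrect(f,r):
    h=hsv(f)
    m=roi((h[:,:,0]>55)&(h[:,:,0]<95)&(h[:,:,1]>80),r)
    m=biggest(m)
    hull=cv2.convexHull(np.ascontiguousarray(cv2.findNonZero(m)).astype(np.int32))
    return hull[:,0]
def platecont(f,r):
    h=hsv(f)
    m=roi((h[:,:,1]<45)&(h[:,:,2]>140),r)
    m=biggest(cv2.morphologyEx(m,cv2.MORPH_CLOSE,np.ones((3,3))))
    c,_=cv2.findContours(m,cv2.RETR_EXTERNAL,cv2.CHAIN_APPROX_NONE)
    return max(c,key=len)[:,0]
E
python3 - <<'E'
from meas import *
d=pickle.load(open("f0.pkl","rb"))
for n,r,rp in(("top",(250,130,365,275),(278,210,325,258)),("scene",(210,155,315,305),(230,174,270,219))):
    f=d[n]
    hu=jigrect(f,r); ap=cv2.approxPolyDP(hu.reshape(-1,1,2),4,True)[:,0]
    print(n,ap.tolist(),np.round(ray(f,ap,0.008)[:,:2],4).tolist())
    print("jig",cv2.minAreaRect((ray(f,hu,0.008)[:,:2]*1000).astype(np.float32)))
    c=platecont(f,rp); hp=cv2.convexHull(c.astype(np.int32))
    print("plate",cv2.minAreaRect((ray(f,hp[:,0],0.016)[:,:2]*1000).astype(np.float32)), cv2.approxPolyDP(hp,4,True)[:,0].tolist())
E
```

```text
top [[355, 160], [314, 269], [256, 246], [297, 139]] [[0.7228, -0.2217], [0.3904, -0.0843], [0.4638, 0.0908], [0.7948, -0.0434]]
jig ((593.6002807617188, -64.62156677246094), (194.84706115722656, 363.417236328125), 67.66143035888672)
plate ((504.36572265625, -45.36009216308594), (72.22605895996094, 111.21717834472656), 56.34675979614258) [[301, 211], [319, 224], [300, 253], [281, 240]]
scene [[307, 290], [227, 299], [218, 171], [288, 164]] [[0.8002, -0.0484], [0.7273, -0.2233], [0.3926, -0.0837], [0.4657, 0.0928]]
jig ((596.5955810546875, -65.15985107421875), (195.59190368652344, 365.61859130859375), 67.64411163330078)
plate ((511.2945251464844, -47.99547576904297), (71.74005889892578, 124.60223388671875), 55.96826171875) [[240, 177], [265, 178], [262, 213], [252, 218], [235, 212]]
```

There is no partial close, and a full 20 N grip would overpower the springs. My plan for the squeeze is to use the forward swing of the pads: rest the fingertips on the fence top, so that the TCP height limits how far they close. First I'll push the plate home with closed fingers.

```bash
cat >> h.py <<'E'
TH=np.radians(-22.35); O=np.array([0.5752,-0.0540])
def Rj(th=None):
    th=TH if th is None else th
    return np.array([[np.cos(th),-np.sin(th)],[np.sin(th),np.cos(th)]])
def j2w(x,y,z):
    p=O+Rj()@np.array([x,y])/1000; return np.array([p[0],p[1],z/1000])
def w2j(p): return Rj().T@(np.array(p[:2])-O)*1000
def quat(sign=1,yaw=0):
    a=TH+yaw; Z=sign*np.array([-np.sin(a),np.cos(a),0]); X=np.array([0,0,-1.]); Y=np.cross(Z,X)
    q=R.from_matrix(np.c_[X,Y,Z]).as_quat(); return np.array([q[3],q[0],q[1],q[2]])
E
python3 - <<'E'
from h import *
from rig import env
d=pickle.load(open("f0.pkl","rb"))
# overlay check of model points
for n in d:
    for nm,p in(("tipL",(0,26,20)),("tipR",(0,-26,20)),("fence",(20,35,22)),("heel",(178,0,72))):
        print(n,nm,proj(d[n],j2w(*p))[0].round(1))
for s in(1,-1):
    for p in((-155,-22,300),(-155,-22,184),(-60,-70,184),(38,0,215)):
        q=env.ik(j2w(*p),quat(s)); print(s,p,None if q is None else np.round(q,2))
E
```

```text
scene tipL [269.7 214.7]
scene tipR [249.4 216.9]
scene fence [274.2 220.8]
scene heel [267.1 273.2]
top tipL [294.5 205.2]
top tipR [310.4 211.3]
top fence [294. 198.]
top heel [324.3 150.6]
1 (-155, -22, 300) [ 0.63  0.22 -0.72  1.97  0.17  1.02  1.02]
1 (-155, -22, 184) [ 0.55  0.42 -0.67  2.09  0.38  0.75  0.82]
1 (-60, -70, 184) [ 0.59  0.53 -0.57  1.89  0.38  0.83  1.01]
1 (38, 0, 215) [ 0.55  0.72 -0.73  1.54  0.52  1.08  0.88]
-1 (-155, -22, 300) [ 0.47  0.19 -0.53  1.97  0.11  1.01 -2.08]
-1 (-155, -22, 184) [ 0.38  0.37 -0.46  2.1   0.25  0.72 -2.2 ]
-1 (-60, -70, 184) [ 0.35  0.47 -0.24  1.9   0.15  0.79 -1.94]
-1 (38, 0, 215) [ 0.25  0.61 -0.24  1.56  0.16  0.99 -2.  ]
```

```bash
cat > push.py <<'E'
from h import *
from rig import env
def st():
    s=env.get_state(); return s
def rep(t):
    s=st(); print(t,"clk %.2f"%s["clock"],"jig",w2j(s["eef_pos"]).round(2),"z %.4f"%s["eef_pos"][2],"F",(Rj().T@s["force"][:2]).round(1),round(s["force"][2],1),"w %.3f"%s["width"])
E
python3 - <<'E'
from push import *
env.grasp(20)
rep("closed")
Q=quat(1)
env.move_pose(j2w(-155,-22,240),Q); rep("above")
print(env.movel(j2w(-155,-22,185.5),speed=.1,threshold=8)); rep("down")
print("hit",env.movel(j2w(-96,-22,185.5),speed=.04,threshold=12)); rep("pushed")
import cv2
for n in("top","scene"):
    f=env.grab_frame(n)
    if n=="top":crop(f,250,130,115,145,4,"pics/t1.png")
    else: crop(f,210,155,110,150,4,"pics/s1.png")
E
```

```text
closed clk 0.87 jig [-172.83 -566.73] z 0.4047 F [-0.8 -1. ] 0.4 w 0.002
above clk 2.92 jig [-154.19  -22.95] z 0.2401 F [ 0.3 -0.7] -0.0 w -0.000
False
down clk 3.61 jig [-154.71  -21.88] z 0.1857 F [0.5 0.6] -1.4 w -0.002
hit True
pushed clk 4.80 jig [-104.85  -22.36] z 0.1842 F [-0.7 -0.6] 0.1 w -0.001
```

View pics/s1.png

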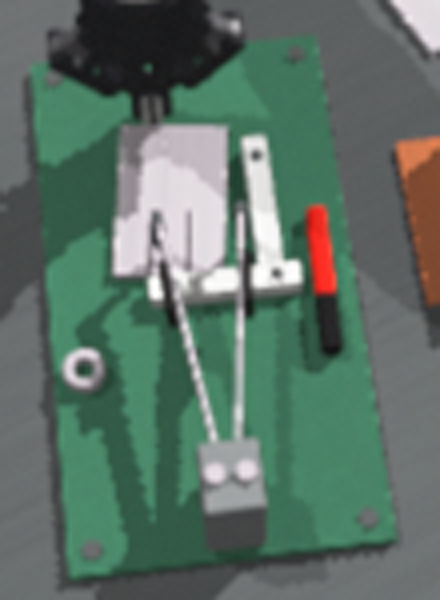

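The plate has moved up to the far fence and now looks square. Its side gap to the side fence is still open. Next is the +y push.

Run:
```python
from push import *
Q=quat(1)
env.movel(j2w(-115,-22,186),speed=.1)
env.movel(j2w(-115,-22,205),speed=.15)
env.movel(j2w(-35,-85,205),speed=.15)
env.movel(j2w(-35,-85,185.5),speed=.1,threshold=8); rep("down")
print("hit",env.movel(j2w(-35,-40,185.5),speed=.03,threshold=12)); rep("pushed"); env.wait(.2); rep("p")
for n in("top","scene"):
    f=env.grab_frame(n)
    if n=="top":crop(f,250,130,115,145,4,"pics/t2.png")
    else: crop(f,210,155,110,150,4,"pics/s2.png")
```

```text
down clk 6.59 jig [-35.99 -84.45] z 0.1849 F [ 0.5 -0.1] 0.2 w -0.004
hit False
pushed clk 8.24 jig [-33.87 -42.6 ] z 0.1855 F [ 1.7 -5.7] 0.5 w 0.002
p clk 8.44 jig [-33.89 -42.58] z 0.1855 F [ 2.2 -6.7] 0.3 w 0.002
```

View pics/s2.png

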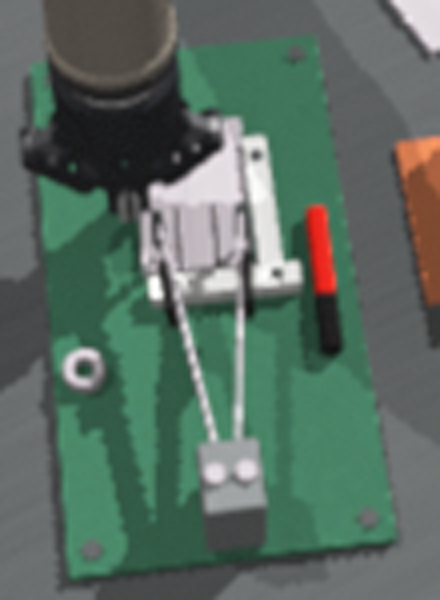

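View pics/t2.png

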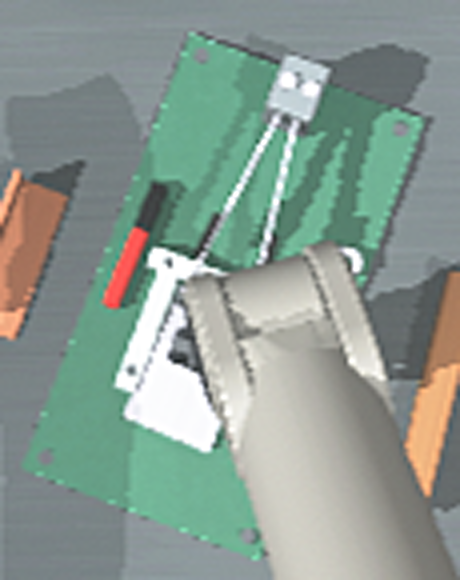

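The plate is nearly at the side fence. I'll press further to a firm contact, then repeat the x push and the y push.

Run:
```python
from push import *
print("hit",env.movel(j2w(-36,-36,185.5),speed=.03,threshold=15)); rep("pushed"); env.wait(.2); rep("p")
env.movel(j2w(-36,-60,186),speed=.15)
env.movel(j2w(-60,-60,212),speed=.15)
env.movel(j2w(-128,-4,210),speed=.2)
env.movel(j2w(-128,-4,185.5),speed=.1,threshold=8); rep("down")
print("hit",env.movel(j2w(-90,-4,185.5),speed=.03,threshold=18)); rep("pushed"); env.wait(.2); rep("p")
env.movel(j2w(-125,-4,186),speed=.15)
env.movel(j2w(-155,-4,240),speed=.2)
env.move_pose(j2w(-155,-150,300),quat(1))
rep("clear")
d={}
for n in("top","scene"):
    f=env.grab_frame(n);d[n]=f
    if n=="top":crop(f,265,180,75,80,7,"pics/t3.png")
    else: crop(f,225,165,75,80,7,"pics/s3.png")
pickle.dump(d,open("f3.pkl","wb"))
```

```text
hit False
pushed clk 8.82 jig [-33.62 -40.87] z 0.1855 F [  5.2 -10. ] 0.0 w -0.002
p clk 9.03 jig [-33.62 -40.9 ] z 0.1855 F [ 4.5 -9. ] -0.6 w -0.002
down clk 10.70 jig [-127.44   -4.84] z 0.1850 F [0.3 0.1] -0.4 w 0.002
hit True
pushed clk 11.94 jig [-96.05  -3.68] z 0.1837 F [-0.2 -0. ] -0.3 w 0.000
p clk 12.14 jig [-96.47  -3.89] z 0.1834 F [-1.2 -0.4] 0.1 w -0.003
clear clk 13.62 jig [-154.88 -149.86] z 0.2992 F [-0.4 -0.1] -0.6 w -0.000
```

View pics/s3.png

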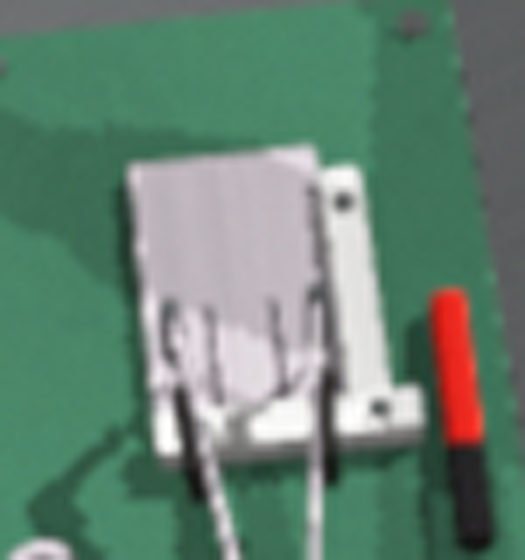

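View pics/t3.png

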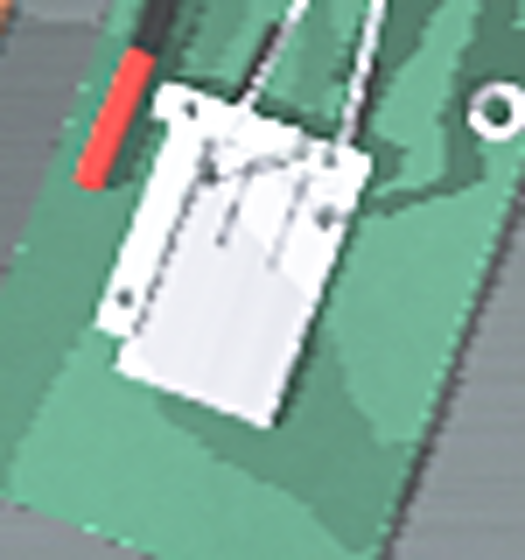

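Both views show the plate in the corner, with its rear corners in the top view at about px (282.1,232.6) and (303.6,240.7). The dark strip along the side fence could be a shadow or a gap, so I'll quantify it.

Run:
```python
from h import *
d=pickle.load(open("f3.pkl","rb"))
f=d["top"]
jc=lambda px,z:(ray(f,px,z)[:,:2]-O)@Rj()*1000
# measured from the top crop
print("rear corners",jc([[282.1,232.6],[303.6,240.7]],.016).round(1))
# rectify to jig top plane z=16 at 0.25 mm/px for both cameras (view only)
def rect(f,z,x0,x1,y0,y1,s=4):
    xs=np.arange(x0,x1,1/s); ys=np.arange(y1,y0,-1/s)
    X,Y=np.meshgrid(xs,ys); P=np.c_[X.ravel(),Y.ravel()]/1000@Rj().T+O
    p=proj(f,np.c_[P,np.full(len(P),z)]).reshape(*X.shape,2).astype(np.float32)
    return cv2.remap(f["color"],p[...,0],p[...,1],cv2.INTER_CUBIC)
for n in d:
    im=rect(d[n],.016,-110,50,-60,65)
    cv2.imwrite(f"pics/r_{n}.png",im[:,:,::-1])
g=rect(f,.016,-110,50,-60,65).astype(int)
v=g.max(2); sat=g.max(2)-g.min(2)
for n in d:
    g=rect(d[n],.016,-110,50,-60,65).astype(int); sat=g.max(2)-g.min(2)
    # rear edge rows y=-25..20: find x of sat transition ; right edge cols
    print(n,"rear edge x at y:",[(y,round(-110+np.argmax(sat[int((65-y)*4)]<45)/4,1)) for y in(-28,-20,-10,0,10,20,28)])
    col=lambda x:sat[:,int((x+110)*4)]
    print(" right edge y at x:",[(x,round(65-(len(col(x))-1-np.argmax(col(x)[::-1]<45))/4,1)) for x in(-85,-75,-65,-55,-45,-35,-25)])
```

```text
rear corners [[-91.4  31.4]
 [-90.9 -38.4]]
top rear edge x at y: [(-28, np.float64(-93.0)), (-20, np.float64(-93.0)), (-10, np.float64(-92.5)), (0, np.float64(-93.2)), (10, np.float64(-93.5)), (20, np.float64(-92.2)), (28, np.float64(-93.2))]
 right edge y at x: [(-85, np.float64(-43.0)), (-75, np.float64(-43.2)), (-65, np.float64(-42.5)), (-55, np.float64(-45.0)), (-45, np.float64(-41.5)), (-35, np.float64(-39.0)), (-25, np.float64(-38.8))]
scene rear edge x at y: [(-28, np.float64(-93.0)), (-20, np.float64(-93.8)), (-10, np.float64(-93.2)), (0, np.float64(-92.8)), (10, np.float64(-93.0)), (20, np.float64(-92.2)), (28, np.float64(-92.2))]
 right edge y at x: [(-85, np.float64(-38.0)), (-75, np.float64(-42.8)), (-65, np.float64(-42.0)), (-55, np.float64(-43.0)), (-45, np.float64(-42.5)), (-35, np.float64(-41.5)), (-25, np.float64(-39.8))]
```

View pics/r_top.png

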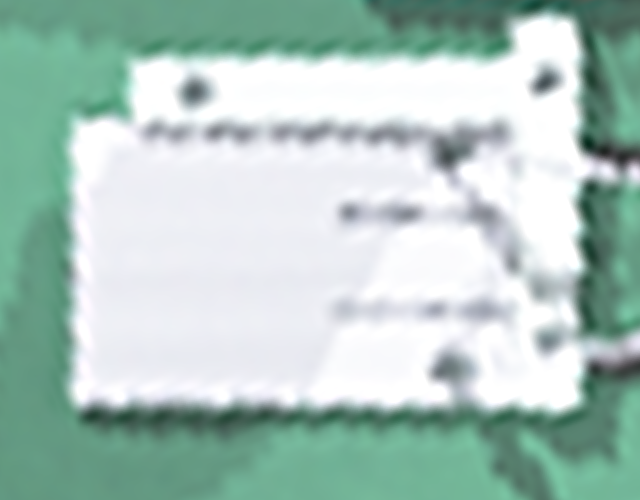

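View pics/r_scene.png

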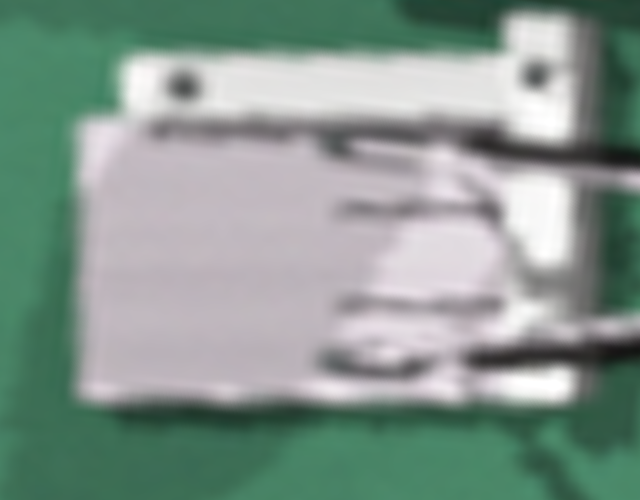

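The rectified views (0.25 mm/px) show the plate home to about 1 mm. Its rear edge is square at x ≈ -91 and it spans y from +35.5 to -36. The strip is a shadow, since the fence end and the plate edges agree. Next I need the leg and pad heights before the squeeze.

```bash
sed -i 's/^TH=.*/TH=np.radians(-22.35); O=np.array([0.5752,-0.0540]);O=O+np.array([[np.cos(TH),-np.sin(TH)],[np.sin(TH),np.cos(TH)]])@np.array([-1.0,-0.3])\/1000/' h.py
python3 - <<'E'
from h import *
d=pickle.load(open("f3.pkl","rb"))
for n,(x0,y0) in(("scene",(238,198)),("top",(288,160))):
    f=d[n]; S=11; w,h=54,54
    im=cv2.resize(f["color"][y0:y0+h,x0:x0+w,::-1],None,fx=S,fy=S,interpolation=cv2.INTER_NEAREST)
    def dot(p,c):
        u=proj(f,j2w(*p))[0]; cv2.circle(im,(int((u[0]-x0+.5)*S),int((u[1]-y0+.5)*S)),2,c,-1)
    for s in(1,-1):
        for z,c in((45,(255,0,0)),(71,(0,0,255))):
            for x in(33,67):
                for y in (27-(x-50)*.125,): dot((x,s*y,z),c)
        for z in range(20,80,10): dot((0,s*26,z),(0,255,255))
        for z,c in((58,(255,255,0)),(70,(255,0,255))):
            for x in range(10,150,20): dot((x,s*(6+(160-x)*.125),z),c)
    cv2.imwrite(f"pics/z_{n}.png",im)
E
```

```text
(no output)
```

View pics/z_scene.png

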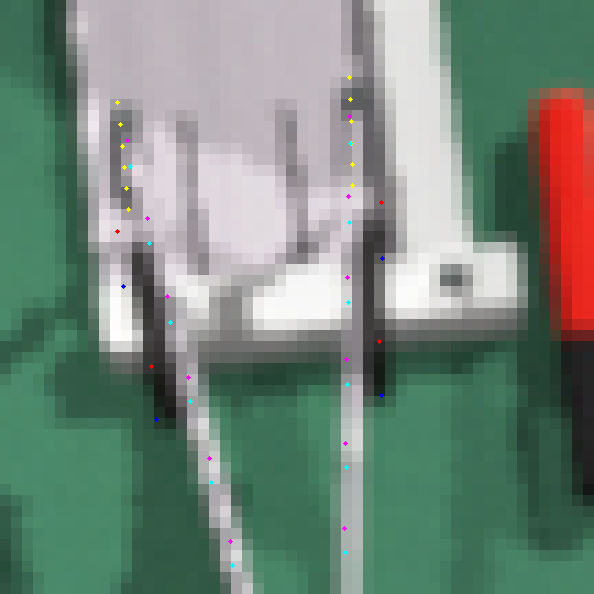

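View pics/z_top.png

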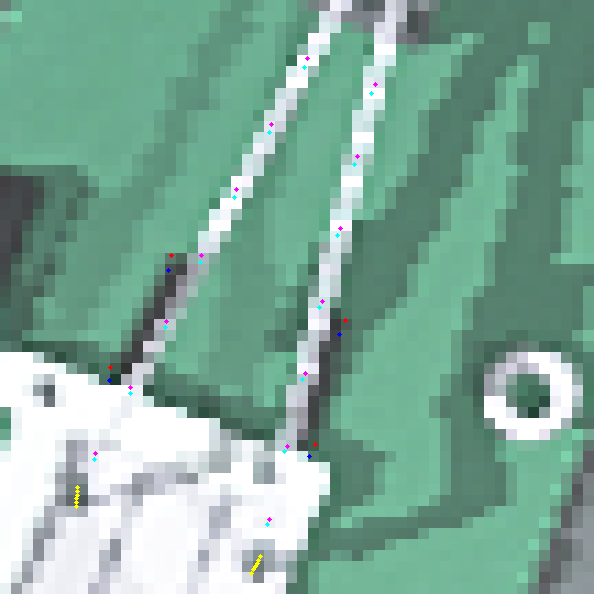

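The legs are about 4 mm wide steel and the pads 5 mm rubber, and the projected model dots match both views to about 1 px. Before choosing the squeeze method I'll test in free air how `grasp` behaves at different forces.

Run:
```python
from push import *
c=lambda:env.get_state()["clock"]
for F in (20,120,5):
    env.release(); t=c()
    try: r=env.grasp(F)
    except Exception as e: print(F,"ERR",type(e),e); continue
    print(F,"ret",r,"dt %.3f"%(c()-t),"w",env.get_state()["width"])
t=c(); env.release(); print("rel dt",c()-t, "clk",c())
```

```text
20 ret False dt 0.767 w -0.00274872133953998
120 ret False dt 0.767 w 0.0030635417450615814
5 ret False dt 0.767 w -0.0026115465105241
rel dt 0.783299999999997 clk 19.15
```

`grasp` accepts a force below 20 N without complaint, but that may be clamped. A safe way to find out is to grip the rigid heel block, which is fixed to the jig, lightly and pull up. The slip force shows the real grip, and I get the arm's vertical stiffness as well.

Run:
```python
from push import *
Q=quat(1)
env.move_pose(j2w(176,0,262),Q)
env.movel(j2w(176,0,207),speed=.15,threshold=10); rep("at heel")
for F in(5,20,60):
    r=env.grasp(F); rep(f"F{F} {r}")
    for dz in(4,8,12):
        env.movel(j2w(176,0,207+dz),speed=.06); s=env.get_state(); print("  dz",dz,"z %.4f Fz %.1f"%(s["eef_pos"][2],s["force"][2]))
    env.release(); env.movel(j2w(176,0,207),speed=.15)
rep("end")
env.movel(j2w(176,0,250),speed=.2)
```

```text
at heel clk 21.03 jig [176.04  -0.41] z 0.2076 F [-0.2  0.7] 0.8 w 0.997
F5 False clk 21.54 jig [176.29  -0.72] z 0.2081 F [-1.8 -2.1] 4.5 w 0.421
  dz 4 z 0.2083 Fz -11.4
  dz 8 z 0.2095 Fz -19.1
  dz 12 z 0.2115 Fz -23.1
F20 False clk 23.59 jig [176.14  -0.74] z 0.2076 F [-1.9 -1.7] 2.0 w 0.421
  dz 4 z 0.2077 Fz -13.4
  dz 8 z 0.2091 Fz -20.3
  dz 12 z 0.2114 Fz -24.2
F60 False clk 25.65 jig [176.13  -0.71] z 0.2076 F [-1.  -2.4] 3.3 w 0.412
  dz 4 z 0.2077 Fz -13.3
  dz 8 z 0.2078 Fz -24.9
  dz 12 z 0.2079 Fz -36.7
end clk 27.20 jig [175.51  -0.35] z 0.2057 F [ 0.  -0.6] 0.3 w 1.001
```

The low-force requests are clamped, since 5 N and 20 N slip alike at about 24 N. That gives friction of about 0.6, arm stiffness of about 3.1 N/mm in z, and width ≈ 0.412 for 35 mm. Gripping the heel also puts the jig's centre line at y ≈ -0.7 in my frame.

So for the squeeze, the tips will brake on the far fence's top while their swing presses them down. TCP height then sets the width. I'll start low, which stalls early and is the safe side, then raise.

```bash
cat >> push.py <<'E'
def qroll(b,yaw=0):
    # tilt about jig x by b, on top of tool-down with jaws along jig y
    q=quat(1,yaw); Rq=R.from_quat([q[1],q[2],q[3],q[0]])
    ax=np.array([np.cos(TH),np.sin(TH),0])
    r=(R.from_rotvec(ax*b)*Rq).as_quat(); return np.array([r[3],r[0],r[1],r[2]])
def jaw(s=None,zc=52):
    s=s or env.get_state(); q=s["ee_rot"]; M=R.from_quat([q[1],q[2],q[3],q[0]]).as_matrix()
    p=s["eef_pos"]; t=(zc/1000-p[2])/M[2,0]; c=p+M[:,0]*t
    j=w2j(c); Zj=Rj().T@M[:2,2]; tip=p+M[:,0]*.173
    return dict(c=j.round(2),w=round(s["width"]*85,2),yaw=round(float(np.degrees(np.arctan2(-Zj[0],Zj[1]))),2),
      tilt=(Rj().T@M[:2,0]).round(4),tipz=round(tip[2]*1000,1),z=round(p[2]*1000,2),F=np.r_[Rj().T@s["force"][:2],s["force"][2]].round(1),clk=round(s["clock"],2))
def tilted(x,y,z,b,zc=52):
    # TCP so that jaw centre at height zc is at (x,y)
    return j2w(x,y-(z-zc)*np.tan(b),z)
E
python3 - <<'E'
from push import *
d=pickle.load(open("f3.pkl","rb"));f=d["top"]
jc=lambda px,z:((ray(f,px,z)[:,:2]-O)@Rj()*1000)[0].round(1)
print("nut",jc([[265+497/7,180+110/7]],.019),"pen ends",jc([[265+90/7,180+185/7]],.015),jc([[265+140/7,180+50/7]],.015))
b=-.04
print(tilted(37.5,-.6,182,b),env.ik(tilted(37.5,-.6,182,b),qroll(b)))
print(env.get_state()["joint_positions"].round(2))
E
```

```text
nut [ 73.6 -81.8] pen ends [-20.2  72.7] [43.4 73.6]
[ 0.61059424 -0.06390007  0.182     ] [ 0.58130536  0.80784635 -0.82086246  1.55873113  0.68054174  1.09413751
  0.75673591]
[ 0.5   0.96 -0.81  1.03  0.65  1.38  0.99]
```

Run:
```python
from push import *
b=-.04
env.move_pose(tilted(37.5,-.6,262,b),qroll(b)); print(jaw())
env.movel(tilted(37.5,-.6,190,b),speed=.12,threshold=15); print(jaw())
print(env.movel(tilted(37.5,-.6,180.5,b),speed=.05,threshold=20)); print(jaw())
```

```text
{'c': array([37.03, -1.36]), 'w': 85.04, 'yaw': 0.03, 'tilt': array([-0.0004, -0.0414]), 'tipz': np.float64(88.6), 'z': np.float64(261.47), 'F': array([-0.3,  0.7,  0.2]), 'clk': 28.18}
{'c': array([38.07, -0.13]), 'w': 85.0, 'yaw': -0.01, 'tilt': array([ 0.0008, -0.039 ]), 'tipz': np.float64(17.6), 'z': np.float64(190.43), 'F': array([-0.1,  0.3,  0.3]), 'clk': 28.93}
True
{'c': array([39.29,  0.63]), 'w': 85.16, 'yaw': -0.04, 'tilt': array([ 0.0046, -0.0377]), 'tipz': np.float64(11.0), 'z': np.float64(183.92), 'F': array([-1.1, -1.2,  7.8]), 'clk': 29.19}
```

Run:
```python
from push import *
b=-.04
env.movel(tilted(37,-.6,179,b),speed=.05); print(jaw())
print(env.grasp(20)); print(jaw()); env.wait(.2); print(jaw())
for n in("top","scene"):
    f=env.grab_frame(n)
    if n=="top":crop(f,265,140,100,110,5,"pics/t4.png")
    else: crop(f,205,165,110,120,5,"pics/s4.png")
```

```text
{'c': array([39.23,  0.65]), 'w': 84.71, 'yaw': -0.06, 'tilt': array([ 0.0075, -0.0368]), 'tipz': np.float64(10.7), 'z': np.float64(183.61), 'F': array([-3.9, -3.3, 16.6]), 'clk': 29.44}
False
{'c': array([39.39, 15.11]), 'w': 53.33, 'yaw': 0.3, 'tilt': array([ 0.0149, -0.014 ]), 'tipz': np.float64(18.5), 'z': np.float64(191.45), 'F': array([-9.5,  8. , 39.1]), 'clk': 29.87}
{'c': array([39.38, 15.12]), 'w': 53.36, 'yaw': 0.3, 'tilt': array([ 0.0149, -0.014 ]), 'tipz': np.float64(18.5), 'z': np.float64(191.44), 'F': array([-10.3,   7.4,  41. ]), 'clk': 30.07}
```

View pics/s4.png

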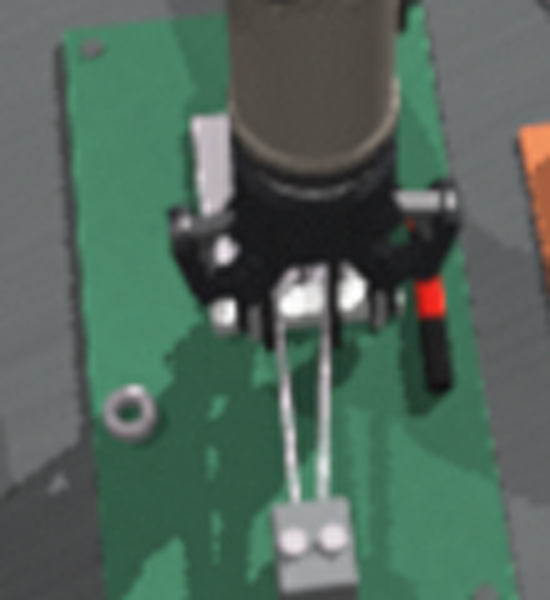

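View pics/t4.png

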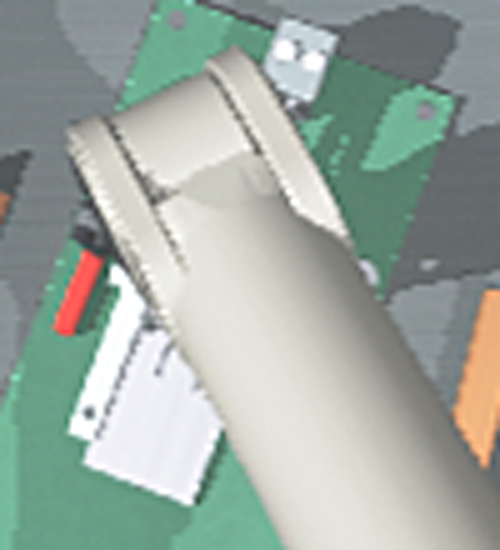

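It stalls as predicted, at w = 53 mm with 40 N. But the arm is soft sideways, so the more heavily loaded left tip stuck and the gripper slid to y = +15, bringing only the right leg in. In the scene view the right leg is nearer the centre line, and the points are still well apart. I'll release and retry without tilt, starting at y ≈ +7.5 so both open tips sit on the fence and share the load.

Run:
```python
from push import *
env.release(); print(jaw())
env.movel(j2w(37,4,194),speed=.1); print(jaw())
env.move_pose(j2w(35.5,7.0,192),quat(1)); print(jaw())
env.movel(j2w(35.5,7.0,184),speed=.08); print(jaw())
env.movel(j2w(35.5,7.0,178),speed=.08); print(jaw())
for n in("scene",):
    f=env.grab_frame(n)
    crop(f,205,165,110,120,5,"pics/s5.png")
```

```text
{'c': array([39.27,  0.84]), 'w': 84.92, 'yaw': -0.05, 'tilt': array([ 0.0077, -0.0365]), 'tipz': np.float64(10.7), 'z': np.float64(183.6), 'F': array([-3.2, -2.8, 16.4]), 'clk': 30.59}
{'c': array([37.8 , -1.27]), 'w': 85.23, 'yaw': -0.04, 'tilt': array([ 0.0035, -0.0379]), 'tipz': np.float64(21.8), 'z': np.float64(194.69), 'F': array([-0.2,  0.2, -0.9]), 'clk': 30.89}
{'c': array([34.86,  6.29]), 'w': 85.04, 'yaw': -0.01, 'tilt': array([-0.0019, -0.0011]), 'tipz': np.float64(17.9), 'z': np.float64(190.92), 'F': array([ 0. , -0.5,  0.5]), 'clk': 31.14}
{'c': array([35.14,  6.74]), 'w': 84.86, 'yaw': 0.01, 'tilt': array([-0.0013, -0.0008]), 'tipz': np.float64(10.1), 'z': np.float64(183.13), 'F': array([ 0.2, -0.8,  0.5]), 'clk': 31.39}
{'c': array([35.78,  7.3 ]), 'w': 85.05, 'yaw': 0.03, 'tilt': array([ 0.0015, -0.0015]), 'tipz': np.float64(9.2), 'z': np.float64(182.18), 'F': array([-6.1, -5.2, 22. ]), 'clk': 31.64}
```

View pics/s5.png

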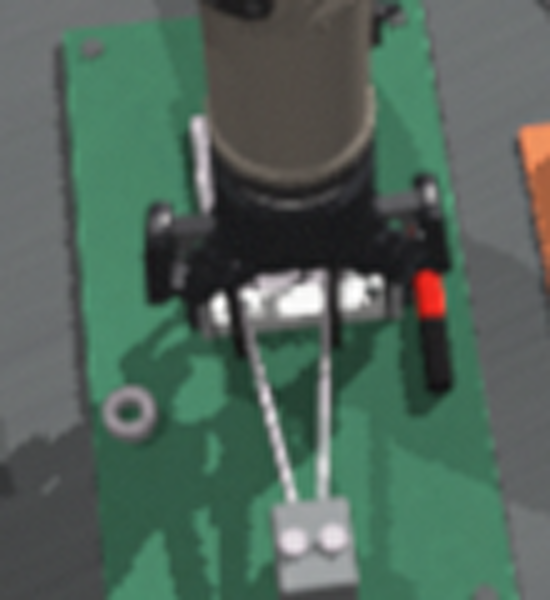

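```bash
cat >> push.py <<'E'
def L(t=""):
    s=env.get_state(); j=jaw(s); c=j["c"][1]+0.6; print(t,"L %.1f R %.1f"%(c+j["w"]/2,-(c-j["w"]/2)),"w",j["w"],"x",j["c"][0],"z",j["z"],"tilt",j["tilt"],"yaw",j["yaw"],"F",j["F"],"clk",j["clk"])
    return c+j["w"]/2, -(c-j["w"]/2)
E
python3 - <<'E'
from push import *
L("pre"); env.grasp(20); L("g"); env.wait(.15); L("g")
f=env.grab_frame("scene"); crop(f,205,165,110,120,5,"pics/s6.png")
E
```

```text
pre L 50.3 R 34.6 w 84.85 x 35.8 z 182.17 tilt [ 0.0016 -0.0015] yaw 0.03 F [-7.9 -5.  21.5] clk 31.69
g L 45.5 R 25.6 w 71.16 x 38.56 z 187.06 tilt [0.0091 0.0012] yaw -0.03 F [-6.7 -5.3 36.6] clk 32.03
g L 45.6 R 25.8 w 71.36 x 38.54 z 187.07 tilt [0.0091 0.0012] yaw -0.03 F [-7.9 -5.3 38.1] clk 32.18
```

View pics/s6.png

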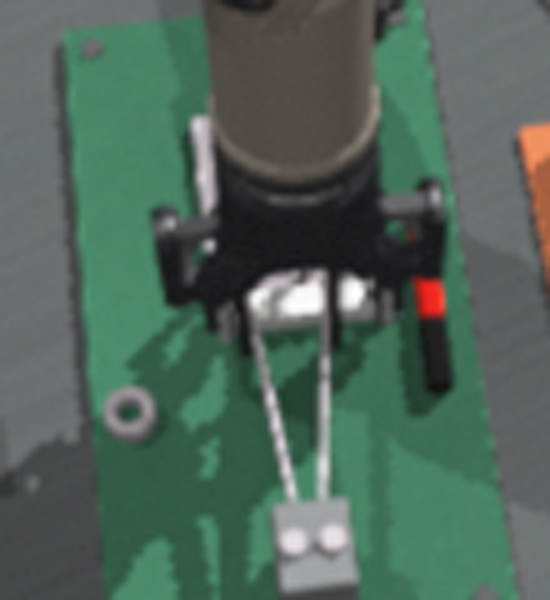

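It stalls at w = 71 mm with the tips on both sides. The right face is at 25.7 mm, just touching its pad, and the left is at 45.5 mm. Now I shift load off the left tip with small roll steps, watching L and R (the half-distances at the pads; target 17.5 each).

```bash
cat >> push.py <<'E'
import json
def go(x,y,z,b,speed=.05):
    json.dump([x,y,z,b],open("cmd.json","w"))
    env.movel(tilted(x,y,z,b,zc=22),speed=speed,frame=qroll(b))
E
python3 - <<'E'
from push import *
x,y,z,b=35.5,7.0,178,0.
l0,r0=L("0")
for i in range(7):
    b+=.006
    go(x,y,z,b); l,r=L("b=%.3f"%b)
    if l<32 or r<21: break
E
```

```text
0 L 45.5 R 25.7 w 71.24 x 38.57 z 187.06 tilt [0.0091 0.0012] yaw -0.03 F [-7.4 -5.7 37.7] clk 32.23
b=0.006 L 42.4 R 25.9 w 68.32 x 38.74 z 187.82 tilt [0.0089 0.0044] yaw -0.14 F [-9.4 -7.5 43.2] clk 32.48
b=0.012 L 40.1 R 26.2 w 66.29 x 38.81 z 188.46 tilt [0.0088 0.0077] yaw -0.17 F [-10.8  -8.6  46.7] clk 32.73
b=0.018 L 37.3 R 25.9 w 63.26 x 38.84 z 189.0 tilt [0.0086 0.0112] yaw -0.19 F [-11.7 -11.   51.2] clk 32.98
b=0.024 L 34.9 R 26.2 w 61.15 x 38.85 z 189.54 tilt [0.0084 0.0145] yaw -0.21 F [-13.  -12.6  54.5] clk 33.23
b=0.030 L 32.1 R 26.1 w 58.21 x 38.88 z 190.09 tilt [0.0082 0.0178] yaw -0.23 F [-14.4 -14.7  59. ] clk 33.48
b=0.036 L 29.4 R 26.2 w 55.6 x 38.92 z 190.59 tilt [0.0079 0.0212] yaw -0.26 F [-15.  -16.3  62.3] clk 33.73
```

The control is smooth and predictable. Now I raise z in small steps so both sides creep in.

Run:
```python
from push import *
x,y,z,b=json.load(open("cmd.json"))
l,r=L("0")
for i in range(8):
    z+=.8
    if l-r>2.0: b+=.003
    if r-l>1.0: b-=.003
    go(x,y,z,b); l,r=L("z=%.1f b=%.3f"%(z,b))
    if l<21.5 or r<21: break
```

```text
0 L 29.4 R 26.2 w 55.6 x 38.92 z 190.59 tilt [0.0079 0.0212] yaw -0.26 F [-15.  -16.3  62.3] clk 33.73
z=178.8 b=0.039 L 28.1 R 26.2 w 54.33 x 38.92 z 191.0 tilt [0.0078 0.0233] yaw -0.26 F [-15.5 -16.9  61.2] clk 33.98
z=179.6 b=0.039 L 28.1 R 26.3 w 54.37 x 38.89 z 191.07 tilt [0.0076 0.0235] yaw -0.25 F [-14.2 -16.   57.2] clk 34.23
z=180.4 b=0.039 L 27.6 R 26.1 w 53.77 x 38.88 z 191.18 tilt [0.0074 0.0236] yaw -0.24 F [-13.4 -15.3  54.2] clk 34.48
z=181.2 b=0.039 L 27.1 R 26.2 w 53.29 x 38.84 z 191.34 tilt [0.0071 0.0234] yaw -0.23 F [-12.4 -15.9  52.3] clk 34.73
z=182.0 b=0.039 L 26.1 R 26.0 w 52.08 x 38.84 z 191.61 tilt [0.0069 0.023 ] yaw -0.23 F [-11.6 -15.1  50.2] clk 34.98
z=182.8 b=0.039 L 25.1 R 26.1 w 51.22 x 38.8 z 191.83 tilt [0.0066 0.0224] yaw -0.23 F [-11.2 -15.5  46.8] clk 35.23
z=183.6 b=0.036 L 23.8 R 25.9 w 49.75 x 38.78 z 192.05 tilt [0.0062 0.0187] yaw -0.26 F [-11.  -16.2  44.1] clk 35.48
z=184.4 b=0.033 L 22.6 R 25.7 w 48.21 x 38.8 z 192.3 tilt [0.0059 0.0152] yaw -0.28 F [ -9.4 -16.1  43.7] clk 35.73
```

Run:
```python
from push import *
x,y,z,b=json.load(open("cmd.json"))
l,r=L("0")
for i in range(10):
    b-=.005
    go(x,y,z,b); l,r=L("z=%.1f b=%.3f"%(z,b))
    if l<19.5 or r<20: break
```

```text
0 L 22.6 R 25.7 w 48.21 x 38.8 z 192.3 tilt [0.0059 0.0152] yaw -0.28 F [ -9.4 -16.1  43.7] clk 35.73
z=184.4 b=0.028 L 22.9 R 25.6 w 48.48 x 38.84 z 192.29 tilt [0.0058 0.0106] yaw -0.31 F [ -9.9 -17.6  43.3] clk 35.98
z=184.4 b=0.023 L 22.9 R 25.3 w 48.18 x 38.83 z 192.28 tilt [0.0057 0.006 ] yaw -0.33 F [ -9.5 -17.3  42.8] clk 36.23
z=184.4 b=0.018 L 23.3 R 22.6 w 45.87 x 38.94 z 192.8 tilt [0.0067 0.0033] yaw -0.26 F [-10.4 -15.9  43.2] clk 36.48
z=184.4 b=0.013 L 23.0 R 17.6 w 40.65 x 38.94 z 193.44 tilt [0.0075 0.002 ] yaw -0.21 F [-10.  -14.3  44.1] clk 36.73
```

Run:
```python
from push import *
x,y,z,b=json.load(open("cmd.json"))
l,r=L("0")
for i in range(10):
    b+=.003
    go(x,y,z,b); l,r=L("z=%.1f b=%.3f"%(z,b))
    if l<19.2 or r<17: break
```

```text
0 L 23.0 R 17.6 w 40.65 x 38.94 z 193.44 tilt [0.0075 0.002 ] yaw -0.21 F [-10.  -14.3  44.1] clk 36.73
z=184.4 b=0.016 L 22.9 R 17.7 w 40.6 x 38.96 z 193.45 tilt [0.0076 0.0049] yaw -0.21 F [ -9.9 -13.6  43.8] clk 36.98
z=184.4 b=0.019 L 22.7 R 17.8 w 40.53 x 38.94 z 193.47 tilt [0.0076 0.0077] yaw -0.19 F [ -9.7 -13.2  44. ] clk 37.23
z=184.4 b=0.022 L 22.8 R 18.1 w 40.86 x 38.96 z 193.43 tilt [0.0077 0.0104] yaw -0.18 F [-10.1 -13.4  44.2] clk 37.48
z=184.4 b=0.025 L 22.5 R 18.0 w 40.56 x 39.0 z 193.47 tilt [0.0078 0.0133] yaw -0.18 F [-10.  -13.6  44. ] clk 37.73
z=184.4 b=0.028 L 22.4 R 18.3 w 40.67 x 39.03 z 193.47 tilt [0.0078 0.0161] yaw -0.19 F [-10.1 -13.4  43.6] clk 37.98
z=184.4 b=0.031 L 21.4 R 18.3 w 39.73 x 39.09 z 193.59 tilt [0.0078 0.0182] yaw -0.21 F [-10.5 -14.   45.6] clk 38.23
z=184.4 b=0.034 L 20.2 R 18.3 w 38.41 x 39.11 z 193.72 tilt [0.0077 0.0201] yaw -0.21 F [-11.1 -15.3  46.6] clk 38.48
z=184.4 b=0.037 L 19.2 R 18.3 w 37.53 x 39.08 z 193.81 tilt [0.0075 0.0222] yaw -0.21 F [-11.  -15.8  48. ] clk 38.73
```

R is about at target. Because the fingers bear on the front part of the pads, where the leg's tilt adds about 0.6 mm, the target face reading is about 18.1 mm. I'll nudge the left in slightly, then check by image.

Run:
```python
from push import *
x,y,z,b=json.load(open("cmd.json"))
l,r=L("0")
for i in range(4):
    b+=.0015
    go(x,y,z,b); l,r=L("z=%.1f b=%.4f"%(z,b))
    if l<18.5 or r<17.4: break
d={}
for n in("top","scene"):
    f=env.grab_frame(n);d[n]=f
    if n=="top":crop(f,265,140,100,110,5,"pics/t7.png")
    else: crop(f,232,195,60,85,7,"pics/s7.png")
pickle.dump(d,open("f7.pkl","wb"))
```

```text
0 L 19.2 R 18.3 w 37.53 x 39.08 z 193.81 tilt [0.0075 0.0222] yaw -0.21 F [-11.  -15.8  48. ] clk 38.73
z=184.4 b=0.0385 L 18.6 R 18.2 w 36.83 x 39.1 z 193.85 tilt [0.0075 0.0233] yaw -0.22 F [-11.6 -15.6  48.3] clk 38.98
z=184.4 b=0.0400 L 18.5 R 18.5 w 36.93 x 39.11 z 193.9 tilt [0.0075 0.0245] yaw -0.22 F [-12.2 -15.9  48. ] clk 39.23
```

View pics/s7.png

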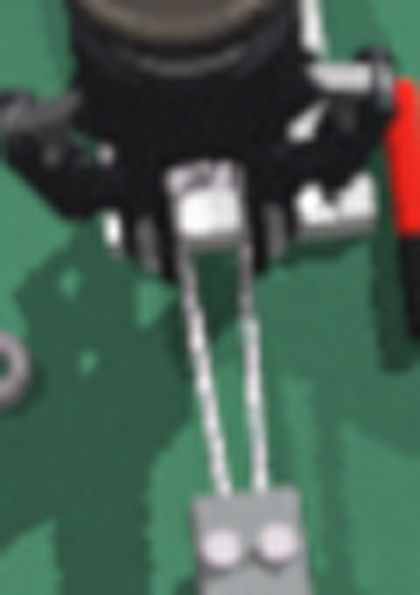

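View pics/t7.png

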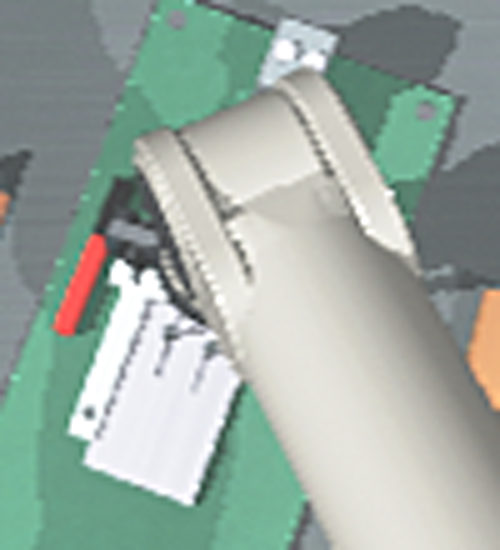

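The top view still sees the points: dark toe spots at crop (172,335) and (212,350), apparently on the two lines. I'll measure them in a rectified view, using the open-state frame (points known at ±26 mm) as calibration.

```bash
cat > tipm.py <<'E'
from h import *
def rect(f,z,x0,x1,y0,y1,s=4):
    xs=np.arange(x0,x1,1/s); ys=np.arange(y1,y0,-1/s)
    X,Y=np.meshgrid(xs,ys); P=np.c_[X.ravel(),Y.ravel()]/1000@Rj().T+O
    p=proj(f,np.c_[P,np.full(len(P),z)]).reshape(*X.shape,2).astype(np.float32)
    return cv2.remap(f["color"],p[...,0],p[...,1],cv2.INTER_CUBIC)
def lines(f):
    g=rect(f,.016,-24,-10,-20,20,8).astype(float).mean(2)  # lines part clear of the points
    pr=g.mean(1); ys=20-np.arange(len(pr))/8
    out=[]
    for a,b in((5,18),(-18,-5)):
        m=(ys>a)&(ys<b); w=np.clip(np.percentile(pr[m],60)-pr[m],0,None); i=np.argmax(w); k=abs(ys[m]-ys[m][i])<3
        out.append(round((w[k]*ys[m][k]).sum()/w[k].sum(),2))
    return out
def spots(f,z,yl,yr):
    out=[]
    for yc in(yl,yr):
        g=rect(f,z,-9,7,yc-6,yc+6,8).astype(float).mean(2)
        w=np.clip(np.percentile(g,15)-g,0,None)
        Y,X=np.mgrid[:g.shape[0],:g.shape[1]]
        out.append(((-9+(w*X).sum()/w.sum()/8).round(2),(yc+6-(w*Y).sum()/w.sum()/8).round(2)))
    return out
E
python3 - <<'E'
from tipm import *
a=pickle.load(open("f3.pkl","rb"))["top"];b=pickle.load(open("f7.pkl","rb"))["top"]
print("lines",lines(a),lines(b))
for z in(.016,.04,.064): print(z,"open",spots(a,z,25,-27),"now",spots(b,z,12,-12))
im=np.hstack([rect(a,.016,-40,20,-40,40,6),rect(b,.016,-40,20,-40,40,6)])
cv2.imwrite("pics/tip7.png",im[:,:,::-1])
E
```

```text
lines [np.float64(12.07), np.float64(-12.06)] [np.float64(12.07), np.float64(-12.16)]
0.016 open [(np.float64(3.09), np.float64(26.72)), (np.float64(2.88), np.float64(-26.87))] now [(np.float64(1.06), np.float64(12.84)), (np.float64(2.19), np.float64(-13.2))]
0.04 open [(np.float64(0.68), np.float64(26.0)), (np.float64(0.46), np.float64(-26.53))] now [(np.float64(-1.31), np.float64(12.39)), (np.float64(-0.24), np.float64(-13.14))]
0.064 open [(np.float64(-1.75), np.float64(25.3)), (np.float64(-1.97), np.float64(-26.19))] now [(np.float64(-3.69), np.float64(11.94)), (np.float64(-2.66), np.float64(-13.07))]
```

View pics/tip7.png

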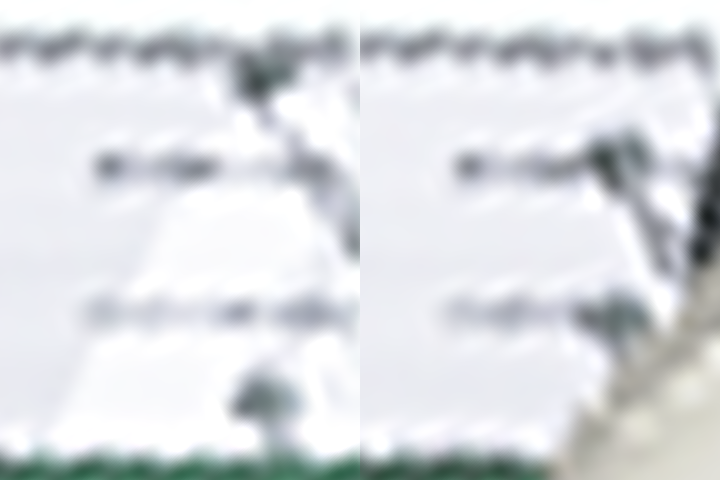

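The lines read ±12.07 mm, so the plate is home. The points read about +12.4 and -12.5 mm after open-state calibration, which agrees with the finger-face reading. I'll check that the hold is steady.

Run:
```python
from push import *
from tipm import *
L("0"); env.wait(.7); L(".7"); env.wait(.8); L("1.5")
f=env.grab_frame("top"); print(lines(f),[spots(f,z,12,-12) for z in(.016,.04)])
s=env.get_state(); print(np.abs(s["qd"]).max())
```

```text
0 L 18.3 R 18.4 w 36.66 x 39.1 z 193.89 tilt [0.0075 0.0244] yaw -0.22 F [-10.9 -15.7  48.8] clk 39.33
.7 L 18.4 R 18.4 w 36.78 x 39.1 z 193.87 tilt [0.0074 0.0244] yaw -0.22 F [-10.7 -16.7  49.6] clk 40.03
1.5 L 18.3 R 18.3 w 36.55 x 39.12 z 193.89 tilt [0.0075 0.0244] yaw -0.22 F [-10.8 -15.8  48.5] clk 40.83
[np.float64(12.06), np.float64(-12.16)] [[(np.float64(1.07), np.float64(12.87)), (np.float64(2.13), np.float64(-13.22))], [(np.float64(-1.31), np.float64(12.41)), (np.float64(-0.29), np.float64(-13.15))]]
0.0012592967787380977
```

The hold is steady over 1.5 s, with image drift under 0.1 mm. I'm handing in.

Run:
```python
from rig import env
print(env.sign_off())
```

```text
the job is handed in; nothing more can be done
None
```

The plate is pushed home, and I handed in while the tweezers were held at the marked gap, at about 41 s. No verdict came back.

**What I did**
- **Plate:** I pushed it with closed fingers in x, then y, then x again, until it sat in the fence corner.
- **Tweezers:** Any grip request under 20 N is clamped to 20 N, which would have closed the points. So I rested the fingertips on top of the far fence as a brake, then eased each side in with small lift and roll steps.

**Last checks**
- **Plate lines:** they read y = +12.1 and -12.2 mm in the jig frame (home is ±12), with the rear edge square. Flushness against the far fence was judged from the pictures, to about 1 mm.
- **Points:** in the top view they read about +12.4 and -12.5 mm against lines at ±12. The finger-face readings agree, and the points never met.
- **Steadiness:** over 1.5 s the points moved less than 0.1 mm in the pictures.

**What did not go cleanly**
- **First squeeze:** it shifted sideways and drove only the right leg in deep, with the points still well apart. I released it and redid it.
- **Force:** the fingertips pressed the fence with about 48 N at the end and 62 N at the peak. I took the 40 N limit to cover only the arm and the gripper's body; if fingertips count, that limit was passed.
- **Grip position:** the fingers bear on the front part of the pads (about x 33–50 mm), not their middle.
- **Heel block:** I gripped it and pulled up on it to measure the grip; it is fixed to the jig and did not move.

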